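# Nest the bowls of an order and book it with the scanner

## Robot

A 7-joint arm with a two-finger parallel gripper is mounted at the origin on the work surface. World frame = base frame: x ahead of the robot, y to its left, z up, the work surface at z = 0. Lengths are in m, angles in rad, forces in N, time in s.
With the tool pointing down it reaches from about 0.35 to 0.9 m from the base axis. Payload 8.1 kg.
Tool frame: the origin (TCP) lies midway between the tips of the shut fingers; the grasp point (between the pads) lies 19 mm behind it; z points along the fingers, y is the direction in which the jaws open and shut (so a half turn about z gives the same grasp; the last joint's range is limited). The gripper opens to 92 mm and grips with 3 to 60 N. Pads are 19 mm wide; open, the fingers measure 130 mm over their backs; the gripper's body (75 mm by 190 mm) begins 47 mm behind the grasp point.
Start: joints at [-1.249, 0.434, 0.025, 1.573, -0.012, 1.134, -0.075], TCP at [0.258, 0.569, 0.227] pointing down, gripper open.
Joint ranges: [-2.62, 2.62], [-0.44, 2.09], [-1.27, 1.32], [0.08, 2.57], [-1.32, 4.46], [0.12, 2], [-2.74, 2.74]. Speed limits (rad/s): [2.22, 2.22, 3.01, 3.01, 3.14, 3.14, 3.14].

## Interface

Orientations are given as a 3x3 rotation matrix whose columns are the frame's x, y, z axes.
In Python, from rig import * gives the robot as it stands.
- The arm moves only by the tool jog_arm, never from a script. Its argument "moves" is a list that holds one entry, the list of rows, each a list of 5 numbers: the shift along the tool's x, y, z in mm, then the turn about the tool's z in degrees, then the closure, from 0 (fully open) to 1 (shut). A call has 1 to 20 rows; each row is the pose to reach, as a shift and turn from the pose commanded when the call began, along the tool's axes at that moment; what a row does not reach only later rows make up. A row lasts 1/10 s, in which the tool goes at most 50 mm and 8.59 degrees, less where a joint would pass 70% of its speed; a pose out of reach is approached as far as the arm can. A call with a gripper value outside its range is refused whole. The fingers move at their own pace and stop on an object; the grip force is fixed at half the most. Time passes only in rows, so rows that repeat a pose let the fingers close. It gives the time, the measured TCP pose, the force and the opening at its end, in the units of the state.
- get_state(): the state, without advancing time (a new reading comes with each control period).
- capture(name): name is "scene" or "top" or "wrist"; returns a dict with "pixels" (480x640x3 uint8, blue, green, red), "depth" (480x640 float32, m along the optical axis (not along the pixel's ray), 0 where there is no reading), "camera_matrix" (3x3 intrinsics, pixels), "dist" ([k1, k2, p1, p2, k3] as OpenCV has them; the pictures are not rectified), "eye" and "orientation" of the camera in the world. Camera axes: x right, y down, z forward; pixel columns grow to the right and rows downward; lengths in m; the calibration is good to about 2 mm. A picture is of the moment at which its call begins.
- close_job(): hands the job in, once; it reports no verdict.
The state is a dict: "time": time; "q": joint angles; "qd": joint speeds; "joint_torque": joint torques, N m; "position": TCP position; "eef_rot": TCP orientation; "ft_force": force on the tool from outside, world axes, zero at the start; "ft_torque": the same for the moment, N m; "width": finger opening in m.
Only numpy, scipy, OpenCV 4.12 (cv2) and the standard library are available. Lean on these libraries where they do the work, as an engineer would, in place of code of your own. Each camera call takes 0.05 s, during which the arm holds its last target. There are 200 camera calls.

## Task

Pack this order: nest all the small thick-rimmed terracotta bowls standing on the bench, one inside the other, into a single upright stack in the cardboard tray, each fully home on the one below and set down gently. Then book it: take the scanner out of its holder, aim it squarely at the middle of the barcode on the job ticket from about 10 cm, hold it steady there for a good second, and stand it back fully in its holder. Leave all the other things on the bench where they are.

Things in the scene. Friction and masses are not known exactly. Their poses are not given: they have to be found in the camera images.
- bowl_a: clay bowl, mm: 46 tall; foot tapers up from 43 to 51 across in its lowest 22; above it an upright rim band, 66 across outside, 56 inside, hollow 24 deep. Nested, the foot enters the lower band (2.5 play all round) until the upper band sits on the lower rim, 24 higher than the lower bowl. 120 g. Origin: centre of underside, z up. 5 to 7 stand upright on the bench; absent ones read None
- bowl_b: another bowl just like bowl_a (same size, same origin); may be absent
- bowl_c: another bowl just like bowl_a (same size, same origin); may be absent
- bowl_d: another bowl just like bowl_a (same size, same origin); may be absent
- bowl_e: another bowl just like bowl_a (same size, same origin); may be absent
- bowl_f: another bowl just like bowl_a (same size, same origin); may be absent
- bowl_g: another bowl just like bowl_a (same size, same origin); may be absent
- tray: shallow open cardboard tray, fixed to the bench, 170 (its x) by 140 (its y), walls 28 high and 4 thick, floor 4 thick. Origin: centre of the underside, so a bowl standing in it has its origin 4 above the tray's
- scanner: pistol scanner, upright in its holder: black handle 34 (x) by 28 (y), flat foot; on it a grey head 92 long, 40 wide (y) with upright flat sides, 36 high, centre at x 12, z 135, sloping nose-down 0.436 rad towards +x; top at z 160 above the handle. 200 g. Origin: centre of underside of the foot; z up, x forward. It reads by itself when aimed: no trigger to press
- scanner_grip (a point): middle of the scanner's head straight above the handle, 140 above the scanner's origin, axes as the scanner's; a place to grip the head across its 40 width from above
- beam (a point): centre of the window on the scanner's nose, in the scanner's frame at x 53.7, y 0, z 115.6; its x axis is the line of sight (25 deg, 0.436 rad, below the scanner's x axis), its y axis is the scanner's y
- holder: black desk holder, fixed: base 100 by 90, 12 thick, and a socket 42 (x) by 36 (y) inside, walls 5 thick, top 55 and floor 12 above the bench; the scanner's handle stands in it with 4 play all round, its origin 12 above the holder's. Origin: centre of underside; z up, x the way the scanner faces
- ticket_stand: bent sheet-steel stand resting loose on the bench (it can get knocked), 900 g, base 160 by 160, 160 wide and 180 high, carrying the paper job ticket on a panel that slopes back at 50 deg to the bench; at yaw 0 the ticket faces the robot and upward. Origin: centre of the underside; x points away from the ticket's front
- barcode (a point): middle of the barcode label on the ticket (label 70 wide, 44 along the slope), about 148 above the bench; z axis straight out of the label (40 deg above the horizontal), y along its width, x up the slope
- lamp_dish: shallow terracotta lamp dish, 74 across, 26 tall; leave it. Origin: centre of the underside
- slip_jar: amber glass jar, 54 across, 75 tall; leave it. Origin: centre of the underside
- tape_roll: roll of packing tape lying flat, 74 across, 45 tall; leave it. Origin: centre of the underside
- brush: brush lying on the bench, 190 long; leave it
- big_pot: large terracotta flowerpot, 124 across, 110 tall, at the back; leave it. Origin: centre of the underside
- water: water bottle, 68 across, 210 tall; leave it. Origin: centre of the underside
Mind the look-alikes: they are no part of the job. There is more than one size of the scanner; the one meant has the size given above.

How it is judged:
On the way, in this order (a step that is already met when the one before it is completed fails the run):
1. all the bowls on the bench stand nested in one upright stack in the tray ((z of bowl_a in the frame of tray between 0.001 and 0.007 m or z of bowl_a in the frame of tray between 0.025 and 0.031 m or z of bowl_a in the frame of tray between 0.049 and 0.055 m or z of bowl_a in the frame of tray between 0.073 and 0.079 m or z of bowl_a in the frame of tray between 0.097 and 0.103 m or z of bowl_a in the frame of tray between 0.121 and 0.127 m or z of bowl_a in the frame of tray between 0.145 and 0.151 m) and angle between each of bowl_a, bowl_b, bowl_c, bowl_d, bowl_e, bowl_f, bowl_g's own z axis and vertical below 0.08 rad and x of bowl_a in the frame of tray between -0.065 and 0.065 m and y of bowl_a in the frame of tray between -0.05 and 0.05 m and linear speed of each of bowl_a, bowl_b, bowl_c, bowl_d, bowl_e, bowl_f, bowl_g below 0.02 m/s and horizontal distance between bowl_a and bowl_b below 0.015 m and horizontal distance between each of bowl_a, bowl_b and bowl_c below 0.015 m and horizontal distance between each of bowl_a, bowl_b, bowl_c and bowl_d below 0.015 m and horizontal distance between each of bowl_a, bowl_b, bowl_c, bowl_d and bowl_e below 0.015 m and horizontal distance between each of bowl_a, bowl_b, bowl_c, bowl_d, bowl_e and bowl_f below 0.015 m and horizontal distance between each of bowl_a, bowl_b, bowl_c, bowl_d, bowl_e, bowl_f and bowl_g below 0.015 m and (z of bowl_b in the frame of tray between 0.001 and 0.007 m or z of bowl_b in the frame of tray between 0.025 and 0.031 m or z of bowl_b in the frame of tray between 0.049 and 0.055 m or z of bowl_b in the frame of tray between 0.073 and 0.079 m or z of bowl_b in the frame of tray between 0.097 and 0.103 m or z of bowl_b in the frame of tray between 0.121 and 0.127 m or z of bowl_b in the frame of tray between 0.145 and 0.151 m) and x of bowl_b in the frame of tray between -0.065 and 0.065 m and y of bowl_b in the frame of tray between -0.05 and 0.05 m and (z of bowl_c in the frame of tray between 0.001 and 0.007 m or z of bowl_c in the frame of tray between 0.025 and 0.031 m or z of bowl_c in the frame of tray between 0.049 and 0.055 m or z of bowl_c in the frame of tray between 0.073 and 0.079 m or z of bowl_c in the frame of tray between 0.097 and 0.103 m or z of bowl_c in the frame of tray between 0.121 and 0.127 m or z of bowl_c in the frame of tray between 0.145 and 0.151 m) and x of bowl_c in the frame of tray between -0.065 and 0.065 m and y of bowl_c in the frame of tray between -0.05 and 0.05 m and (z of bowl_d in the frame of tray between 0.001 and 0.007 m or z of bowl_d in the frame of tray between 0.025 and 0.031 m or z of bowl_d in the frame of tray between 0.049 and 0.055 m or z of bowl_d in the frame of tray between 0.073 and 0.079 m or z of bowl_d in the frame of tray between 0.097 and 0.103 m or z of bowl_d in the frame of tray between 0.121 and 0.127 m or z of bowl_d in the frame of tray between 0.145 and 0.151 m) and x of bowl_d in the frame of tray between -0.065 and 0.065 m and y of bowl_d in the frame of tray between -0.05 and 0.05 m and (z of bowl_e in the frame of tray between 0.001 and 0.007 m or z of bowl_e in the frame of tray between 0.025 and 0.031 m or z of bowl_e in the frame of tray between 0.049 and 0.055 m or z of bowl_e in the frame of tray between 0.073 and 0.079 m or z of bowl_e in the frame of tray between 0.097 and 0.103 m or z of bowl_e in the frame of tray between 0.121 and 0.127 m or z of bowl_e in the frame of tray between 0.145 and 0.151 m) and x of bowl_e in the frame of tray between -0.065 and 0.065 m and y of bowl_e in the frame of tray between -0.05 and 0.05 m and (z of bowl_f in the frame of tray between 0.001 and 0.007 m or z of bowl_f in the frame of tray between 0.025 and 0.031 m or z of bowl_f in the frame of tray between 0.049 and 0.055 m or z of bowl_f in the frame of tray between 0.073 and 0.079 m or z of bowl_f in the frame of tray between 0.097 and 0.103 m or z of bowl_f in the frame of tray between 0.121 and 0.127 m or z of bowl_f in the frame of tray between 0.145 and 0.151 m) and x of bowl_f in the frame of tray between -0.065 and 0.065 m and y of bowl_f in the frame of tray between -0.05 and 0.05 m and (z of bowl_g in the frame of tray between 0.001 and 0.007 m or z of bowl_g in the frame of tray between 0.025 and 0.031 m or z of bowl_g in the frame of tray between 0.049 and 0.055 m or z of bowl_g in the frame of tray between 0.073 and 0.079 m or z of bowl_g in the frame of tray between 0.097 and 0.103 m or z of bowl_g in the frame of tray between 0.121 and 0.127 m or z of bowl_g in the frame of tray between 0.145 and 0.151 m) and x of bowl_g in the frame of tray between -0.065 and 0.065 m and y of bowl_g in the frame of tray between -0.05 and 0.05 m), for 0.3 s.
2. the scanner's line of sight rests on the barcode, steadily for 1 s (x of barcode in the frame of beam between 0.05 and 0.22 m and y of barcode in the frame of beam between -0.025 and 0.025 m and z of barcode in the frame of beam between -0.018 and 0.018 m and angle between the x axis of beam and the z axis of barcode, either way round below 0.6 rad and z of beam in the frame of barcode above 0.04 m and linear speed of scanner below 0.03 m/s and angular speed of scanner below 0.2 rad/s), for 1 s.
At the end, for the whole second after the job is handed in: bowls in one stack in the tray, multiples of 24 mm above its floor (within 3), axes within 15 mm, tilt under 0.08, at rest; scanner upright in its holder within 8 mm, foot within 5 mm of its floor. Aim: label 5 to 22 cm off, its middle within 25 mm sideways, 18 mm in height, 0.6 rad of square (all of step 1 and x of scanner in the frame of holder between -0.008 and 0.008 m and y of scanner in the frame of holder between -0.008 and 0.008 m and z of scanner in the frame of holder between 0.007 and 0.017 m and angle between scanner's own z axis and vertical below 0.15 rad and linear speed of scanner below 0.02 m/s); the robot touches nothing.
It fails at once if another thing on the bench is pushed more than 4 cm (distance of any of lamp_dish, slip_jar, tape_roll, brush, big_pot, water from where it was at the start of the episode above 0.04 m).
It fails at once if a bowl is rammed onto another bowl or the tray (over 100 N) ((contact force between bowl_a and bowl_b above 100 N or contact force between bowl_a and bowl_c above 100 N or contact force between bowl_a and bowl_d above 100 N or contact force between bowl_a and bowl_e above 100 N or contact force between bowl_a and bowl_f above 100 N or contact force between bowl_a and bowl_g above 100 N or contact force between bowl_a and tray above 100 N) or (contact force between bowl_b and bowl_c above 100 N or contact force between bowl_b and bowl_d above 100 N or contact force between bowl_b and bowl_e above 100 N or contact force between bowl_b and bowl_f above 100 N or contact force between bowl_b and bowl_g above 100 N or contact force between bowl_b and tray above 100 N) or (contact force between bowl_c and bowl_d above 100 N or contact force between bowl_c and bowl_e above 100 N or contact force between bowl_c and bowl_f above 100 N or contact force between bowl_c and bowl_g above 100 N or contact force between bowl_c and tray above 100 N) or (contact force between bowl_d and bowl_e above 100 N or contact force between bowl_d and bowl_f above 100 N or contact force between bowl_d and bowl_g above 100 N or contact force between bowl_d and tray above 100 N) or (contact force between bowl_e and bowl_f above 100 N or contact force between bowl_e and bowl_g above 100 N or contact force between bowl_e and tray above 100 N) or (contact force between bowl_f and bowl_g above 100 N or contact force between bowl_f and tray above 100 N) or contact force between bowl_g and tray above 100 N).
It fails at once if a bowl is let fall from more than about 3 cm ((linear speed of bowl_a above 0.75 m/s and contact force between bowl_a and anything else below 0.05 N and height (world z) of bowl_a above 0.01 m) or (linear speed of bowl_b above 0.75 m/s and contact force between bowl_b and anything else below 0.05 N and height (world z) of bowl_b above 0.01 m) or (linear speed of bowl_c above 0.75 m/s and contact force between bowl_c and anything else below 0.05 N and height (world z) of bowl_c above 0.01 m) or (linear speed of bowl_d above 0.75 m/s and contact force between bowl_d and anything else below 0.05 N and height (world z) of bowl_d above 0.01 m) or (linear speed of bowl_e above 0.75 m/s and contact force between bowl_e and anything else below 0.05 N and height (world z) of bowl_e above 0.01 m) or (linear speed of bowl_f above 0.75 m/s and contact force between bowl_f and anything else below 0.05 N and height (world z) of bowl_f above 0.01 m) or (linear speed of bowl_g above 0.75 m/s and contact force between bowl_g and anything else below 0.05 N and height (world z) of bowl_g above 0.01 m)).
It fails at once if the scanner is tipped over (angle between scanner's own z axis and vertical above 1.2 rad).
Of bowl_a, bowl_b, bowl_c, bowl_d, bowl_e, bowl_f, bowl_g only 5 to 7 are there at a start; the rules pass over those that are not, and their reading is None.
At some moment in a run one of ticket_stand may be knocked a few centimetres aside while the robot is not near it.
It also fails if it takes over 210 s, if anything falls off the work surface, if the arm or the gripper's body presses on something with over 40 N, if the wrist force passes 120 N, or if a joint passes its speed limit or range.

## Working session

There is one attempt and no reset: what is moved stays moved. The work goes in short steps, Python scripts to look and compute and a tool call to move; the robot and the scene stay as the last step left them, time stands still between calls to the robot, and variables do not carry over. Pictures are saved under pics/ and viewed, about 12 in all and at most 16, crops included, and the job is handed in when it is done.

Besides the shell and the picture viewer there is one more tool, called after "Call:" as name([rows], argument=value, ...), one row to a line, values as JSON. jog_arm: Moves the arm, as the interface text tells. Its arguments: {"type":"object","properties":{"moves":{"type":"array"}},"required":["moves"]}

```bash
ls; mkdir -p pics
cat > h.py <<'E'
from rig import *
import numpy as np, cv2
def world(c,uv,depth=None):
    uv=np.array(uv,float).reshape(-1,1,2)
    n=cv2.undistortPoints(uv,np.array(c["camera_matrix"]),np.array(c["dist"])).reshape(-1,2)
    if depth is None:
        p=uv.reshape(-1,2).astype(int); depth=c["depth"][p[:,1],p[:,0]]
    P=np.c_[n,np.ones(len(n))]*np.asarray(depth)[:,None]
    return P@np.array(c["orientation"]).T+np.array(c["eye"])
def cloud(c):
    v,u=np.mgrid[0:480,0:640]
    return world(c,np.stack([u,v],-1).reshape(-1,2)).reshape(480,640,3)
E
python3 - <<'E'
from h import *
import pickle
for n in ("scene","top"):
    c=capture(n); cv2.imwrite(f"pics/{n}0.png",c["pixels"]); pickle.dump(c,open(f"{n}0.pkl","wb"))
    print(n,c["eye"],c["orientation"],c["camera_matrix"])
s=get_state(); print(s)
E
```

```text
pics
scene [ 1.19721847 -0.06267013  0.83513722] [[-0.01079929  0.71824428 -0.69570721]
 [ 0.99991721  0.00288854 -0.01253934]
 [-0.00699673 -0.69578503 -0.71821601]] [[450.67911648   0.         322.03884954]
 [  0.         450.67911648 240.0154281 ]
 [  0.           0.           1.        ]]
top [ 0.30603677 -0.07279807  1.25891906] [[ 3.43681711e-03 -9.81806493e-01  1.89853096e-01]
 [-9.99862718e-01 -2.96487714e-04  1.65667655e-02]
 [-1.62090689e-02 -1.89883970e-01 -9.81672728e-01]] [[502.52132473   0.         323.07513059]
 [  0.         502.52132473 240.66100821]
 [  0.           0.           1.        ]]
{'time': 0.1, 'q': array([-1.24858586,  0.43515782,  0.0249685 ,  1.57400618, -0.01161805,
        1.13400951, -0.07511667]), 'qd': array([-1.90609970e-03, -2.86930733e-04, -2.65483794e-03, -5.46642803e-04,
        3.40283169e-05,  2.13441639e-03, -1.88085286e-05]), 'joint_torque': array([ 4.48856808e-03, -6.69120598e+01,  9.88918506e-01, -3.15152586e+01,
       -6.04969449e-02,  3.73922533e-02,  2.45034649e-06]), 'position': array([0.25744157, 0.56900627, 0.22602056]), 'eef_rot': array([[-9.11080164e-01,  4.12228938e-01, -4.87818478e-04],
       [ 4.12229212e-01,  9.11079170e-01, -1.35033050e-03],
       [-1.12204053e-04, -1.43135236e-03, -9.99998969e-01]]), 'ft_force': array([-0.02461974,  0.14655198, -0.2201847 ]), 'ft_torque': array([-0.0220565 ,  0.0203856 , -0.00458697]), 'width': 0.09178641474634265}
```

View pics/top0.png

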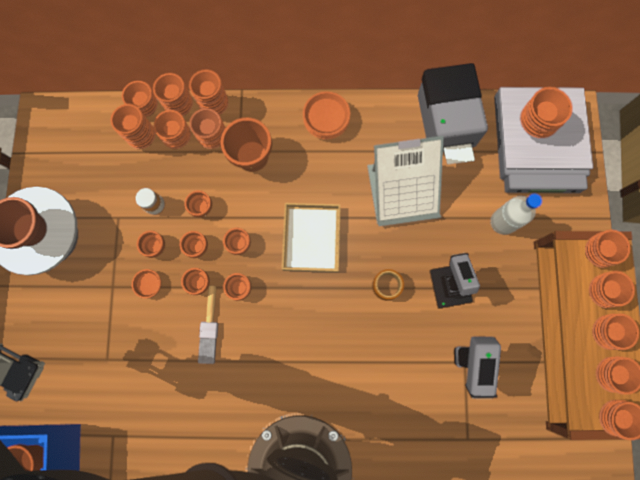

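View pics/scene0.png

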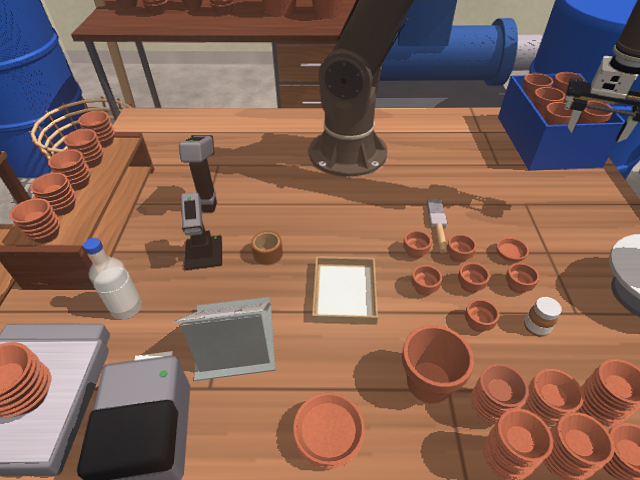

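The top view shows seven terracotta candidates: (199,204), (151,244), (193,244), (237,241), (195,281), (237,287), and (147,283). The last one is wider and shallower (scene 512,249), so it's probably the lamp dish. There are two scanners: a smaller one in the black holder at (462,273), and a larger one on a thin foot at (483,367). I'll measure the positions and make one close crop.

Run:
```python
from h import *
import pickle
c=pickle.load(open("top0.pkl","rb")); W=cloud(c)
for n,(u,v) in dict(b1=(199,204),b2=(151,244),b3=(193,244),b4=(237,241),b5=(195,281),b6=(237,287),dish=(147,283)).items():
    p=W[v-24:v+25,u-24:u+25].reshape(-1,3)
    ctr=W[v,u,:2]
    p=p[np.hypot(*(p[:,:2]-ctr).T)<.05]; zt=np.percentile(p[:,2],98)
    r=p[p[:,2]>zt-.006]
    (cx,cy),R=cv2.minEnclosingCircle((r[:,:2]*1000).astype(np.float32))
    print(n,"ztop",zt.round(4),"c",round(cx),round(cy),"R",round(R,1),"mean",(r.mean(0)*1000).round(0))
def rect(name,u0,v0,u1,v1,z0,z1):
    p=W[v0:v1,u0:u1].reshape(-1,3); p=p[(p[:,2]>z0)&(p[:,2]<z1)]
    print(name,len(p),cv2.minAreaRect((p[:,:2]*1000).astype(np.float32)),(p.mean(0)*1000).round(),"z",p[:,2].max().round(3))
rect("tray",275,195,350,280,.02,.035)
rect("holderbase",425,250,500,312,.008,.018)
rect("holderwall",425,250,500,312,.05,.058)
rect("head",425,250,500,312,.12,.2)
rect("bighead",450,325,510,410,.12,.25)
rect("bigall",450,325,510,410,.06,.12)
# ticket panel
p=W[135:230,365:445].reshape(-1,3);p=p[(p[:,2]>.03)&(p[:,2]<.185)]
m=p.mean(0);U,S,V=np.linalg.svd(p-m,full_matrices=False);print("panel",m,V[2],S,"yaw",V)
print("cands",W[158,408],W[150,408])
s=pickle.load(open("scene0.pkl","rb"))["pixels"]
a=cv2.resize(s[210:340,380:560],None,fx=2.8,fy=2.8,interpolation=2)
t=c["pixels"]; b=cv2.resize(t[60:400,360:600],None,fx=1.07,fy=1.07)
h=max(a.shape[0],b.shape[0]); pad=lambda i:cv2.copyMakeBorder(i,0,h-i.shape[0],0,0,0)
cv2.imwrite("pics/crop1.png",np.hstack([pad(a),pad(b)]))
```

```text
b1 ztop 0.049 c 638 265 R 33.7 mean [639. 266.  47.]
b2 ztop 0.0483 c 535 380 R 33.5 mean [536. 381.  46.]
b3 ztop 0.0488 c 533 272 R 33.6 mean [533. 272.  47.]
b4 ztop 0.0488 c 542 163 R 33.4 mean [540. 164.  46.]
b5 ztop 0.0488 c 441 262 R 33.4 mean [442. 263.  47.]
b6 ztop 0.0484 c 428 158 R 33.3 mean [428. 156.  46.]
dish ztop 0.0286 c 436 389 R 37.2 mean [436. 394.  26.]
tray 462 ((556.1250610351562, -21.866981506347656), (141.04574584960938, 171.9796142578125), 88.39139556884766) [557. -18.  27.] z 0.034
holderbase 681 ((447.6682434082031, -384.69500732421875), (135.6534881591797, 147.98007202148438), 83.718994140625) [ 425. -357.   12.] z 0.018
holderwall 90 ((432.58837890625, -360.4422607421875), (52.06547927856445, 27.195600509643555), 12.422306060791016) [ 430. -355.   54.] z 0.057
head 869 ((447.03814697265625, -366.5786437988281), (94.95993041992188, 42.10184097290039), 10.385406494140625) [ 445. -364.  162.] z 0.184
bighead 1926 ((245.64968872070312, -387.35870361328125), (57.380638122558594, 128.01931762695312), 89.77677154541016) [ 246. -383.  201.] z 0.233
bigall 129 ((262.666259765625, -373.2342224121094), (45.888214111328125, 9.093962669372559), 3.318549156188965) [ 263. -371.   90.] z 0.12
panel [ 0.68779177 -0.25658808  0.11017503] [-0.74381768 -0.16276214  0.64826209] [3.94723891 3.2537034  0.76448285] yaw [[-0.64656826 -0.07054816 -0.75958702]
 [ 0.16936571 -0.98413995 -0.05276187]
 [-0.74381768 -0.16276214  0.64826209]]
cands [ 0.71646359 -0.25078812  0.14877911] [ 0.72962967 -0.2486993   0.16559488]
```

View pics/crop1.png

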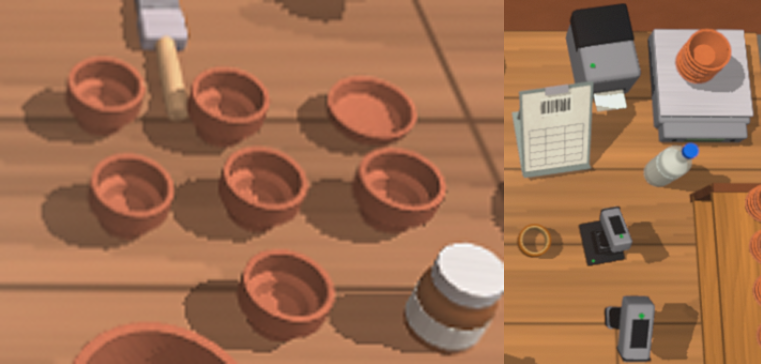

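The crop shows six bowls about 49 mm high with rims 66 mm across. The shallow dish (scene 512,249) is 28 mm high and 74 mm across, so I leave it. The scanner in the black holder, with a 95x42 mm head, is the right one; the other is a bigger look-alike. Next I'll cross-check the bowls with the scene camera and plan the first pick.

```bash
cat >> h.py <<'E'
def plan(*targets, jaw=None):
    """shift (mm, tool axes) + turn (deg) from present pose to each (x,y,z) mm; jaw = world angle of tool y, deg"""
    s=get_state(); R=np.array(s["eef_rot"]); p=np.array(s["position"])*1000
    t=0
    if jaw is not None:
        cur=np.degrees(np.arctan2(R[1,1],R[0,1])); t=-((jaw-cur+90)%180-90)
    print("TCP",p.round(1),"F",np.array(s["ft_force"]).round(1),"w",round(s["width"]*1000,1),"t",round(s["time"],1),"turn",round(t,1),"q7",round(s["q"][6],2))
    for x in targets: print(x,(R.T@(np.array(x)-p)).round(1))
E
python3 - <<'E'
from h import *
import pickle
c=pickle.load(open("scene0.pkl","rb")); W=cloud(c)
B=[(638,265),(535,380),(533,272),(542,163),(441,262),(428,158)]
for b in B:
    p=W.reshape(-1,3)*1000; p=p[np.hypot(*(p[:,:2]-b).T)<50]; zt=np.percentile(p[:,2],98)
    r=p[p[:,2]>zt-6]; (cx,cy),R=cv2.minEnclosingCircle(r[:,:2].astype(np.float32)); print(b,zt.round(1),round(cx),round(cy),round(R,1))
p=W.reshape(-1,3)*1000; p=p[(abs(p[:,0]-556)<110)&(abs(p[:,1]+22)<100)&(p[:,2]>20)&(p[:,2]<36)]
print("tray",cv2.minAreaRect(p[:,:2].astype(np.float32)))
plan((542,163,227),(542,163,80),(542,163,25),jaw=45)
E
```

```text
(638, 265) 47.6 640 261 34.6
(535, 380) 47.4 537 379 34.8
(533, 272) 47.3 536 269 34.9
(542, 163) 47.4 544 161 34.3
(441, 262) 47.7 442 260 36.1
(428, 158) 47.2 431 155 34.7
tray ((558.0772705078125, -22.64983367919922), (141.4837188720703, 173.8291015625), 88.30435943603516)
TCP [257.4 569.  226. ] F [-0.   0.1 -0.2] w 91.8 t 0.1 turn 20.7 q7 -0.08
(542, 163, 227) [-426.6 -252.6   -0.6]
(542, 163, 80) [-426.6 -252.4  146.4]
(542, 163, 25) [-426.6 -252.3  201.4]
```

Call:
jog_arm([
  [[-428, -253, 0, 21, 0], [-428, -253, 0, 21, 0], [-428, -253, 0, 21, 0], [-428, -253, 0, 21, 0], [-428, -253, 0, 21, 0], [-428, -253, 0, 21, 0], [-428, -253, 0, 21, 0], [-428, -253, 0, 21, 0], [-428, -253, 0, 21, 0], [-428, -253, 0, 21, 0], [-428, -253, 0, 21, 0], [-428, -253, 0, 21, 0], [-428, -253, 0, 21, 0], [-428, -253, 50, 21, 0], [-428, -253, 90, 21, 0], [-428, -253, 120, 21, 0], [-428, -253, 120, 21, 0]],
])

```text
time: 1.8
position: [0.5396, 0.1635, 0.103]
eef_rot: [[-0.705, 0.709, -0.007], [0.709, 0.705, -0.002], [0.003, -0.007, -1.0]]
ft_force: [-0.9, -0.1, 0.2]
width: 0.0918
```

Run:
```python
from h import *
plan((543,162,106),(543,162,25),(543,162,220))
c=capture("wrist"); cv2.imwrite("pics/w1.png",c["pixels"]); W=cloud(c)*1000
p=W.reshape(-1,3); p=p[np.hypot(p[:,0]-543,p[:,1]-162)<48]; p=p[(p[:,2]>42)&(p[:,2]<52)]
print(len(p),p.max(0),cv2.minEnclosingCircle(p[:,:2].astype(np.float32)))
```

```text
TCP [539.6 163.5 103. ] F [-0.9 -0.1  0.2] w 91.8 t 1.8 turn 0 q7 0.54
(543, 162, 106) [-3.4  1.4 -3. ]
(543, 162, 25) [-3.7  1.9 78. ]
(543, 162, 220) [  -3.     0.6 -117. ]
2729 [574.86169472 196.02718003  47.4839423 ] ((541.806884765625, 162.93862915039062), 33.15443420410156)
```

View pics/w1.png

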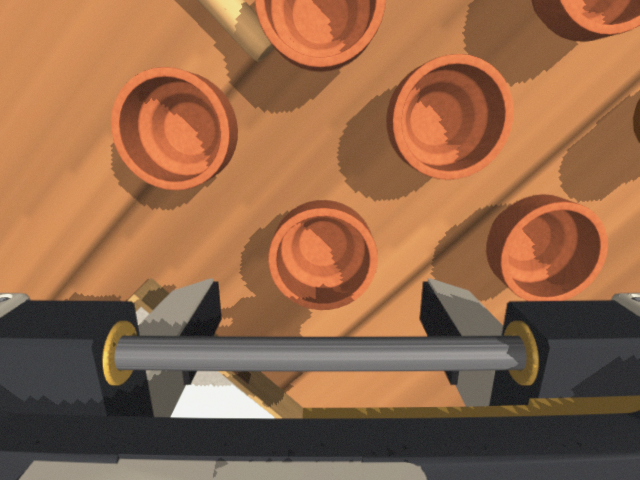

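Bowl b4 is centred between the fingers (322,253) and all the bowls are upright. I'll descend, grip and lift.

Call:
jog_arm([
  [[-2, 1, 30, 0, 0], [-2, 1, 60, 0, 0], [-2, 1, 77, 0, 0], [-2, 1, 77, 0, 0], [-2, 1, 77, 0, 1], [-2, 1, 77, 0, 1], [-2, 1, 77, 0, 1], [-2, 1, 77, 0, 1], [-2, 1, 77, 0, 1], [-2, 1, 77, 0, 1], [-2, 1, 77, 0, 1], [-2, 1, 77, 0, 1], [-2, 1, 60, 0, 1], [-2, 1, 20, 0, 1], [-2, 1, -30, 0, 1], [-2, 1, -80, 0, 1], [-2, 1, -100, 0, 1], [-2, 1, -100, 0, 1]],
])

```text
time: 3.65
position: [0.5473, 0.1624, 0.2107]
eef_rot: [[-0.703, 0.711, 0.006], [0.711, 0.703, 0.003], [-0.002, 0.007, -1.0]]
ft_force: [0.2, 0.1, -1.5]
width: 0.067
```

Run:
```python
from h import *
plan((557,-22,200),(557,-22,60),(557,-22,31),(557,-22,30))
c=capture("wrist"); cv2.imwrite("pics/w2.png",c["pixels"])
```

```text
TCP [547.3 162.4 210.7] F [ 0.2  0.1 -1.5] w 67.0 t 3.6 turn 0 q7 0.51
(557, -22, 200) [-137.9 -122.8   10.2]
(557, -22, 60) [-137.6 -123.7  150.2]
(557, -22, 31) [-137.5 -123.9  179.2]
(557, -22, 30) [-137.5 -123.9  180.2]
```

Call:
jog_arm([
  [[-137, -123, 0, 0, 1], [-137, -123, 0, 0, 1], [-137, -123, 0, 0, 1], [-137, -123, 0, 0, 1], [-137, -123, 0, 0, 1], [-137, -123, 50, 0, 1], [-137, -123, 100, 0, 1], [-137, -123, 140, 0, 1], [-137, -123, 160, 0, 1], [-137, -123, 160, 0, 1], [-137, -123, 160, 0, 1], [-137, -123, 160, 0, 1], [-137, -123, 160, 0, 1]],
])

```text
time: 5.0
position: [0.5552, -0.0219, 0.048]
eef_rot: [[-0.703, 0.711, 0.002], [0.711, 0.703, 0.0], [-0.001, 0.002, -1.0]]
ft_force: [-0.8, -0.4, -0.7]
width: 0.0668
```

Run:
```python
from h import *
plan((557,-22,30),(557,-22,29))
```

```text
TCP [555.2 -21.9  48. ] F [-0.8 -0.4 -0.7] w 66.8 t 5.0 turn 0 q7 0.94
(557, -22, 30) [-1.3  1.2 18. ]
(557, -22, 29) [-1.3  1.2 19. ]
```

Call:
jog_arm([
  [[-1, 1, 4, 0, 1], [-1, 1, 8, 0, 1], [-1, 1, 10, 0, 1], [-1, 1, 12, 0, 1], [-1, 1, 12, 0, 1], [-1, 1, 12, 0, 1], [-1, 1, 12, 0, 1]],
])

```text
time: 5.7
position: [0.5555, -0.0221, 0.0349]
eef_rot: [[-0.703, 0.711, -0.0], [0.711, 0.703, 0.0], [0.0, -0.0, -1.0]]
ft_force: [-2.0, 0.0, 5.2]
width: 0.0668
```

Contact felt (5 N). Release, lift and look.

Call:
jog_arm([
  [[-1, 1, 12, 0, 0], [-1, 1, 12, 0, 0], [-1, 1, 12, 0, 0], [-1, 1, 12, 0, 0], [-1, 1, 12, 0, 0], [-1, 1, -10, 0, 0], [-1, 1, -60, 0, 0], [-1, 1, -110, 0, 0], [-1, 1, -140, 0, 0], [-1, 1, -140, 0, 0]],
])

```text
time: 6.7
position: [0.5598, -0.0223, 0.1796]
eef_rot: [[-0.703, 0.711, 0.008], [0.711, 0.703, 0.001], [-0.005, 0.007, -1.0]]
ft_force: [-0.4, -0.4, -0.1]
width: 0.0916
```

```bash
cat >> h.py <<'E'
def ring(c,b,z0,z1,r=48):
    p=cloud(c).reshape(-1,3)*1000; p=p[(np.hypot(p[:,0]-b[0],p[:,1]-b[1])<r)&(p[:,2]>z0)&(p[:,2]<z1)]
    (x,y),R=cv2.minEnclosingCircle(p[:,:2].astype(np.float32)); print("ring",len(p),round(x,1),round(y,1),"R",round(R,1),"ztop",np.percentile(p[:,2],98).round(1))
E
python3 - <<'E'
from h import *
plan((429.5,156.5,160),(429.5,156.5,100),jaw=45)
c=capture("wrist"); ring(c,(557,-22),40,62)
E
```

```text
TCP [559.8 -22.3 179.6] F [-0.4 -0.4 -0.1] w 91.6 t 6.7 turn -0.4 q7 0.87
(429.5, 156.5, 160) [218.9  32.8  18.7]
(429.5, 156.5, 100) [219.2  32.4  78.7]
ring 1958 553.4 -19.0 R 33.1 ztop 50.3
```

Call:
jog_arm([
  [[215, 36, 0, 0, 0], [215, 36, 0, 0, 0], [215, 36, 0, 0, 0], [215, 36, 0, 0, 0], [215, 36, 0, 0, 0], [215, 36, 30, 0, 0], [215, 36, 70, 0, 0], [215, 36, 86, 0, 0], [215, 36, 86, 0, 0], [215, 36, 86, 0, 0], [215, 36, 86, 0, 0], [215, 36, 86, 0, 0]],
])

```text
time: 7.95
position: [0.4322, 0.1564, 0.0896]
eef_rot: [[-0.703, 0.711, 0.002], [0.711, 0.703, 0.001], [-0.0, 0.002, -1.0]]
ft_force: [0.1, -0.2, -0.3]
width: 0.0918
```

Run:
```python
from h import *
plan((429.5,156.5,25))
c=capture("wrist"); ring(c,(430,157),42,52)
c=capture("top"); ring(c,(555,-22),44,56)
```

```text
TCP [432.2 156.4  89.6] F [ 0.1 -0.2 -0.3] w 91.8 t 8.0 turn 0 q7 0.45
(429.5, 156.5, 25) [ 2.  -1.9 64.6]
ring 3100 428.4 157.6 R 33.2 ztop 46.3
ring 170 553.0 -19.5 R 33.2 ztop 54.8
```

Call:
jog_arm([
  [[3, -2, 30, 0, 0], [3, -2, 55, 0, 0], [3, -2, 64, 0, 0], [3, -2, 64, 0, 0], [3, -2, 64, 0, 0], [3, -2, 64, 0, 1], [3, -2, 64, 0, 1], [3, -2, 64, 0, 1], [3, -2, 64, 0, 1], [3, -2, 64, 0, 1], [3, -2, 64, 0, 1], [3, -2, 64, 0, 1]],
])

```text
time: 9.25
position: [0.4282, 0.157, 0.0251]
eef_rot: [[-0.703, 0.711, 0.001], [0.711, 0.703, 0.0], [-0.0, 0.001, -1.0]]
ft_force: [-1.0, -0.2, 7.5]
width: 0.0659
```

Run:
```python
from h import *
plan((429,157,150),(553,-19.5,150),(553,-19.5,70),(553,-19.5,54))
```

```text
TCP [428.2 157.   25.1] F [-1.  -0.2  7.5] w 65.9 t 9.2 turn 0 q7 0.49
(429, 157, 150) [  -0.6    0.6 -124.9]
(553, -19.5, 150) [-213.3  -35.3 -124.9]
(553, -19.5, 70) [-213.3  -35.3  -44.9]
(553, -19.5, 54) [-213.3  -35.3  -28.9]
```

Call:
jog_arm([
  [[0, 0, -30, 0, 1], [0, 0, -80, 0, 1], [0, 0, -120, 0, 1], [-213, -35, -120, 0, 1], [-213, -35, -120, 0, 1], [-213, -35, -120, 0, 1], [-213, -35, -120, 0, 1], [-213, -35, -120, 0, 1], [-213, -35, -120, 0, 1], [-213, -35, -90, 0, 1], [-213, -35, -70, 0, 1], [-213, -35, -60, 0, 1], [-213, -35, -60, 0, 1], [-213, -35, -60, 0, 1], [-213, -35, -60, 0, 1]],
])

```text
time: 10.75
position: [0.5535, -0.0189, 0.0858]
eef_rot: [[-0.703, 0.711, 0.002], [0.711, 0.703, 0.0], [-0.001, 0.001, -1.0]]
ft_force: [-0.7, 0.2, -1.3]
width: 0.0658
```

Run:
```python
from h import *
plan((553,-19.5,53))
```

```text
TCP [553.5 -18.9  85.8] F [-0.7  0.2 -1.3] w 65.8 t 10.8 turn 0 q7 0.92
(553, -19.5, 53) [-0.1 -0.8 32.8]
```

Call:
jog_arm([
  [[0, -1, 12, 0, 1], [0, -1, 22, 0, 1], [0, -1, 27, 0, 1], [0, -1, 30, 0, 1], [0, -1, 31, 0, 1], [0, -1, 32, 0, 1], [0, -1, 32, 0, 1], [0, -1, 32, 0, 1]],
])

```text
time: 11.55
position: [0.552, -0.0201, 0.0532]
eef_rot: [[-0.703, 0.711, 0.0], [0.711, 0.703, 0.0], [0.0, 0.0, -1.0]]
ft_force: [-3.0, -0.4, 5.2]
width: 0.0658
```

Call:
jog_arm([
  [[0, 0, 0, 0, 0], [0, 0, 0, 0, 0], [0, 0, 0, 0, 0], [0, 0, 0, 0, 0], [0, 0, 0, 0, 0], [0, 0, -40, 0, 0], [0, 0, -80, 0, 0], [278, 117, -80, -75, 0], [278, 117, -80, -75, 0], [278, 117, -80, -75, 0], [278, 117, -80, -75, 0], [278, 117, -80, -75, 0], [278, 117, -80, -75, 0], [278, 117, -80, -75, 0], [278, 117, -80, -75, 0], [278, 117, -80, -75, 0], [278, 117, -50, -75, 0], [278, 117, -50, -75, 0], [278, 117, -50, -75, 0], [278, 117, -50, -75, 0]],
])

```text
time: 13.55
position: [0.4403, 0.2602, 0.1036]
eef_rot: [[-0.869, -0.494, 0.001], [-0.494, 0.869, 0.0], [-0.001, 0.0, -1.0]]
ft_force: [-0.4, 0.0, 1.4]
width: 0.0918
```

Run:
```python
from h import *
plan((441.5,261,25),jaw=120)
c=capture("wrist"); ring(c,(441,261),42,52)
c=capture("top"); ring(c,(553,-20),66,80); ring(c,(553,-20),40,80)
```

```text
TCP [440.3 260.2 103.6] F [-0.4  0.   1.4] w 91.8 t 13.6 turn -0.4 q7 1.42
(441.5, 261, 25) [-1.3  0.1 78.6]
ring 2745 440.9 261.9 R 33.2 ztop 46.4
ring 196 551.9 -20.3 R 33.4 ztop 78.0
ring 535 551.9 -20.3 R 33.4 ztop 77.2
```

Call:
jog_arm([
  [[-1, 1, 40, 0, 0], [-1, 1, 68, 0, 0], [-1, 1, 78, 0, 0], [-1, 1, 78, 0, 0], [-1, 1, 78, 0, 0], [-1, 1, 78, 0, 1], [-1, 1, 78, 0, 1], [-1, 1, 78, 0, 1], [-1, 1, 78, 0, 1], [-1, 1, 78, 0, 1], [-1, 1, 78, 0, 1], [-1, 1, 78, 0, 1], [-1, 1, 50, 0, 1], [-1, 1, 0, 0, 1], [-1, 1, -40, 0, 1], [-1, 1, -50, 0, 1], [-1, 1, -50, 0, 1], [-1, 1, -50, 0, 1]],
])

```text
time: 15.45
position: [0.4396, 0.2608, 0.1516]
eef_rot: [[-0.869, -0.495, -0.001], [-0.495, 0.869, -0.001], [0.002, -0.0, -1.0]]
ft_force: [-1.2, 0.4, -1.2]
width: 0.0663
```

Call:
jog_arm([
  [[43, -300, 0, 75, 1], [43, -300, 0, 75, 1], [43, -300, 0, 75, 1], [43, -300, 0, 75, 1], [43, -300, 0, 75, 1], [43, -300, 0, 75, 1], [43, -300, 0, 75, 1], [43, -300, 0, 75, 1], [43, -300, 0, 75, 1], [43, -300, 0, 75, 1], [43, -300, 0, 75, 1], [43, -300, 20, 75, 1], [43, -300, 40, 75, 1], [43, -300, 40, 75, 1], [43, -300, 40, 75, 1], [43, -300, 40, 75, 1]],
])

```text
time: 17.05
position: [0.5519, -0.0207, 0.1135]
eef_rot: [[-0.703, 0.711, 0.001], [0.711, 0.703, 0.0], [-0.001, 0.001, -1.0]]
ft_force: [-0.1, -0.2, -1.4]
width: 0.066
```

Run:
```python
from h import *
plan((552,-20,77))
```

```text
TCP [551.9 -20.7 113.5] F [-0.1 -0.2 -1.4] w 66.0 t 17.1 turn 0 q7 0.91
(552, -20, 77) [ 0.4  0.5 36.5]
```

Call:
jog_arm([
  [[0, 0, 14, 0, 1], [0, 0, 25, 0, 1], [0, 0, 31, 0, 1], [0, 0, 34, 0, 1], [0, 0, 35, 0, 1], [0, 0, 36, 0, 1], [0, 0, 36, 0, 1], [0, 0, 36, 0, 1]],
])

```text
time: 17.85
position: [0.5517, -0.0208, 0.0773]
eef_rot: [[-0.703, 0.711, 0.001], [0.711, 0.703, -0.0], [-0.001, 0.001, -1.0]]
ft_force: [-1.4, -0.7, 3.5]
width: 0.0659
```

Call:
jog_arm([
  [[0, 0, 0, 0, 0], [0, 0, 0, 0, 0], [0, 0, 0, 0, 0], [0, 0, 0, 0, 0], [0, 0, 0, 0, 0], [0, 0, -40, 0, 0], [0, 0, -70, 0, 0], [219, 192, -70, 0, 0], [219, 192, -70, 0, 0], [219, 192, -70, 0, 0], [219, 192, -70, 0, 0], [219, 192, -70, 0, 0], [219, 192, -70, 0, 0], [219, 192, -70, 0, 0], [219, 192, -40, 0, 0], [219, 192, -25, 0, 0], [219, 192, -25, 0, 0], [219, 192, -25, 0, 0], [219, 192, -25, 0, 0]],
])

```text
time: 19.75
position: [0.5348, 0.2701, 0.1028]
eef_rot: [[-0.703, 0.712, 0.001], [0.712, 0.703, 0.001], [-0.0, 0.002, -1.0]]
ft_force: [-0.5, 0.6, -0.5]
width: 0.0918
```

Run:
```python
from h import *
plan((534.5,270.5,25))
c=capture("wrist"); ring(c,(534,270),42,52)
c=capture("top"); ring(c,(552,-20),90,105); ring(c,(552,-20),40,110)
```

```text
TCP [534.8 270.1 102.8] F [-0.5  0.6 -0.5] w 91.8 t 19.8 turn 0 q7 0.39
(534.5, 270.5, 25) [ 0.5 -0.  77.8]
ring 2767 533.7 271.0 R 33.1 ztop 46.3
ring 204 550.9 -20.3 R 33.1 ztop 102.2
ring 678 551.0 -20.4 R 33.1 ztop 101.0
```

Call:
jog_arm([
  [[1, 0, 40, 0, 0], [1, 0, 67, 0, 0], [1, 0, 77, 0, 0], [1, 0, 77, 0, 0], [1, 0, 77, 0, 0], [1, 0, 77, 0, 1], [1, 0, 77, 0, 1], [1, 0, 77, 0, 1], [1, 0, 77, 0, 1], [1, 0, 77, 0, 1], [1, 0, 77, 0, 1], [1, 0, 77, 0, 1], [1, 0, 50, 0, 1], [1, 0, 0, 0, 1], [1, 0, -50, 0, 1], [1, 0, -70, 0, 1], [1, 0, -70, 0, 1], [1, 0, -70, 0, 1]],
])

```text
time: 21.65
position: [0.5329, 0.2708, 0.1714]
eef_rot: [[-0.703, 0.711, -0.0], [0.711, 0.703, 0.0], [0.0, -0.0, -1.0]]
ft_force: [-0.5, 0.7, -1.6]
width: 0.0668
```

Call:
jog_arm([
  [[-220, -192, 0, 0, 1], [-220, -192, 0, 0, 1], [-220, -192, 0, 0, 1], [-220, -192, 0, 0, 1], [-220, -192, 0, 0, 1], [-220, -192, 0, 0, 1], [-220, -192, 0, 0, 1], [-220, -192, 0, 0, 1], [-220, -192, 20, 0, 1], [-220, -192, 35, 0, 1], [-220, -192, 35, 0, 1], [-220, -192, 35, 0, 1], [-220, -192, 35, 0, 1]],
])

```text
time: 22.95
position: [0.5517, -0.0198, 0.1371]
eef_rot: [[-0.704, 0.711, 0.0], [0.711, 0.704, 0.0], [-0.0, 0.0, -1.0]]
ft_force: [-0.5, -0.1, -0.7]
width: 0.0666
```

Run:
```python
from h import *
plan((551.5,-20.5,101.8))
```

```text
TCP [551.7 -19.8 137.1] F [-0.5 -0.1 -0.7] w 66.6 t 22.9 turn 0 q7 0.91
(551.5, -20.5, 101.8) [-0.4 -0.6 35.3]
```

Call:
jog_arm([
  [[0, -1, 14, 0, 1], [0, -1, 24, 0, 1], [0, -1, 30, 0, 1], [0, -1, 33, 0, 1], [0, -1, 34, 0, 1], [0, -1, 35, 0, 1], [0, -1, 35, 0, 1], [0, -1, 35, 0, 1]],
])

```text
time: 23.75
position: [0.5508, -0.0213, 0.102]
eef_rot: [[-0.703, 0.711, 0.0], [0.711, 0.703, 0.0], [-0.0, 0.0, -1.0]]
ft_force: [-0.3, 0.3, -1.2]
width: 0.0669
```

Call:
jog_arm([
  [[0, 0, 0, 0, 0], [0, 0, 0, 0, 0], [0, 0, 0, 0, 0], [0, 0, 0, 0, 0], [0, 0, 0, 0, 0], [0, 0, -35, 0, 0], [0, 0, -60, 0, 0], [295, 270, -60, 0, 0], [295, 270, -60, 0, 0], [295, 270, -60, 0, 0], [295, 270, -60, 0, 0], [295, 270, -60, 0, 0], [295, 270, -60, 0, 0], [295, 270, -60, 0, 0], [295, 270, -60, 0, 0], [295, 270, -60, 0, 0], [295, 270, -30, 0, 0], [295, 270, 0, 0, 0], [295, 270, 0, 0, 0], [295, 270, 0, 0, 0]],
])

```text
time: 25.75
position: [0.5353, 0.3779, 0.1019]
eef_rot: [[-0.703, 0.712, -0.001], [0.712, 0.703, -0.001], [-0.0, -0.001, -1.0]]
ft_force: [-0.1, -1.4, 0.2]
width: 0.0919
```

Run:
```python
from h import *
plan((536,379.5,25))
c=capture("wrist"); ring(c,(536,380),42,52)
c=capture("top"); ring(c,(551,-20),114,130); ring(c,(551,-20),60,110)
```

```text
TCP [535.3 377.9 101.9] F [-0.1 -1.4  0.2] w 91.9 t 25.8 turn 0 q7 0.26
(536, 379.5, 25) [ 0.6  1.7 76.9]
ring 2797 534.3 379.5 R 33.3 ztop 46.3
ring 205 551.0 -21.2 R 33.5 ztop 125.9
ring 508 547.2 -21.1 R 32.5 ztop 107.4
```

Call:
jog_arm([
  [[1, 1, 40, 0, 0], [1, 1, 67, 0, 0], [1, 1, 77, 0, 0], [1, 1, 77, 0, 0], [1, 1, 77, 0, 0], [1, 1, 77, 0, 1], [1, 1, 77, 0, 1], [1, 1, 77, 0, 1], [1, 1, 77, 0, 1], [1, 1, 77, 0, 1], [1, 1, 77, 0, 1], [1, 1, 77, 0, 1], [1, 1, 50, 0, 1], [1, 1, 0, 0, 1], [1, 1, -50, 0, 1], [1, 1, -83, 0, 1], [1, 1, -83, 0, 1], [1, 1, -83, 0, 1]],
])

```text
time: 27.65
position: [0.5354, 0.3799, 0.1851]
eef_rot: [[-0.703, 0.711, 0.001], [0.711, 0.703, 0.001], [0.0, 0.001, -1.0]]
ft_force: [-0.6, -0.6, -1.5]
width: 0.0666
```

Call:
jog_arm([
  [[-296, -270, 0, 0, 1], [-296, -270, 0, 0, 1], [-296, -270, 0, 0, 1], [-296, -270, 0, 0, 1], [-296, -270, 0, 0, 1], [-296, -270, 0, 0, 1], [-296, -270, 0, 0, 1], [-296, -270, 0, 0, 1], [-296, -270, 0, 0, 1], [-296, -270, 0, 0, 1], [-296, -270, 0, 0, 1], [-296, -270, 15, 0, 1], [-296, -270, 25, 0, 1], [-296, -270, 25, 0, 1], [-296, -270, 25, 0, 1], [-296, -270, 25, 0, 1]],
])

```text
time: 29.25
position: [0.5516, -0.0202, 0.1601]
eef_rot: [[-0.703, 0.711, 0.001], [0.711, 0.703, 0.0], [-0.0, 0.0, -1.0]]
ft_force: [-0.0, 0.2, -1.2]
width: 0.0665
```

Run:
```python
from h import *
plan((551.5,-21,125))
```

```text
TCP [551.6 -20.2 160.1] F [-0.   0.2 -1.2] w 66.5 t 29.2 turn 0 q7 0.9
(551.5, -21, 125) [-0.4 -0.7 35.1]
```

Call:
jog_arm([
  [[0, -1, 14, 0, 1], [0, -1, 24, 0, 1], [0, -1, 30, 0, 1], [0, -1, 33, 0, 1], [0, -1, 34, 0, 1], [0, -1, 35, 0, 1], [0, -1, 35, 0, 1], [0, -1, 35, 0, 1]],
])

```text
time: 30.05
position: [0.551, -0.0214, 0.1252]
eef_rot: [[-0.703, 0.711, 0.001], [0.711, 0.703, 0.0], [-0.001, 0.001, -1.0]]
ft_force: [-1.3, -1.0, 2.7]
width: 0.0664
```

Call:
jog_arm([
  [[0, 0, 0, 0, 0], [0, 0, 0, 0, 0], [0, 0, 0, 0, 0], [0, 0, 0, 0, 0], [0, 0, 0, 0, 0], [0, 0, -35, 0, 0], [0, 0, -55, 0, 0], [140, 262, -55, 0, 0], [140, 262, -55, 0, 0], [140, 262, -55, 0, 0], [140, 262, -55, 0, 0], [140, 262, -55, 0, 0], [140, 262, -55, 0, 0], [140, 262, -55, 0, 0], [140, 262, -55, 0, 0], [140, 262, -20, 0, 0], [140, 262, 20, 0, 0], [140, 262, 23, 0, 0], [140, 262, 23, 0, 0], [140, 262, 23, 0, 0]],
])

```text
time: 32.05
position: [0.6399, 0.2619, 0.104]
eef_rot: [[-0.702, 0.712, 0.003], [0.712, 0.702, 0.001], [-0.001, 0.002, -1.0]]
ft_force: [0.3, 0.4, 0.7]
width: 0.0919
```

Run:
```python
from h import *
plan((639,263,25))
c=capture("wrist"); ring(c,(639,263),42,52)
c=capture("top"); ring(c,(551,-20),138,156); ring(c,(551,-20),80,138)
```

```text
TCP [639.9 261.9 104. ] F [0.3 0.4 0.7] w 91.9 t 32.0 turn 0 q7 0.5
(639, 263, 25) [ 1.5 -0.1 79. ]
ring 2740 638.3 264.7 R 33.1 ztop 46.3
ring 216 550.3 -21.1 R 33.4 ztop 150.4
ring 551 546.7 -21.1 R 32.5 ztop 136.2
```

Call:
jog_arm([
  [[2, 1, 40, 0, 0], [2, 1, 68, 0, 0], [2, 1, 78, 0, 0], [2, 1, 78, 0, 0], [2, 1, 78, 0, 0], [2, 1, 78, 0, 1], [2, 1, 78, 0, 1], [2, 1, 78, 0, 1], [2, 1, 78, 0, 1], [2, 1, 78, 0, 1], [2, 1, 78, 0, 1], [2, 1, 78, 0, 1], [2, 1, 50, 0, 1], [2, 1, 0, 0, 1], [2, 1, -50, 0, 1], [2, 1, -95, 0, 1], [2, 1, -104, 0, 1], [2, 1, -104, 0, 1], [2, 1, -104, 0, 1]],
])

```text
time: 34.05
position: [0.6369, 0.2644, 0.2038]
eef_rot: [[-0.703, 0.711, -0.003], [0.711, 0.703, -0.001], [0.001, -0.002, -1.0]]
ft_force: [0.1, 0.3, -2.3]
width: 0.0661
```

Call:
jog_arm([
  [[-141, -262, 0, 0, 1], [-141, -262, 0, 0, 1], [-141, -262, 0, 0, 1], [-141, -262, 0, 0, 1], [-141, -262, 0, 0, 1], [-141, -262, 0, 0, 1], [-141, -262, 0, 0, 1], [-141, -262, 0, 0, 1], [-141, -262, 0, 0, 1], [-141, -262, 10, 0, 1], [-141, -262, 22, 0, 1], [-141, -262, 22, 0, 1], [-141, -262, 22, 0, 1], [-141, -262, 22, 0, 1]],
])

```text
time: 35.45
position: [0.5508, -0.0197, 0.1838]
eef_rot: [[-0.703, 0.711, 0.0], [0.711, 0.703, -0.0], [-0.0, 0.0, -1.0]]
ft_force: [-0.3, -0.4, -1.3]
width: 0.0661
```

Run:
```python
from h import *
plan((550.8,-21,150))
```

```text
TCP [550.8 -19.7 183.8] F [-0.3 -0.4 -1.3] w 66.1 t 35.5 turn 0 q7 0.89
(550.8, -21, 150) [-0.9 -0.9 33.8]
```

Call:
jog_arm([
  [[-1, -1, 14, 0, 1], [-1, -1, 24, 0, 1], [-1, -1, 29, 0, 1], [-1, -1, 32, 0, 1], [-1, -1, 33, 0, 1], [-1, -1, 34, 0, 1], [-1, -1, 34, 0, 1], [-1, -1, 34, 0, 1]],
])

```text
time: 36.25
position: [0.5508, -0.0213, 0.15]
eef_rot: [[-0.703, 0.711, 0.0], [0.711, 0.703, 0.0], [-0.0, 0.0, -1.0]]
ft_force: [0.4, -0.6, -1.2]
width: 0.0657
```

Call:
jog_arm([
  [[0, 0, 0, 0, 0], [0, 0, 0, 0, 0], [0, 0, 0, 0, 0], [0, 0, 0, 0, 0], [0, 0, 0, 0, 0], [0, 0, -20, 0, 0], [0, 0, -70, 0, 0], [0, 0, -120, 0, 0], [0, 0, -150, 0, 0], [0, 0, -150, 0, 0], [100, -100, -150, 0, 0], [100, -100, -150, 0, 0], [100, -100, -150, 0, 0], [100, -100, -150, 0, 0], [100, -100, -150, 0, 0], [100, -100, -150, 0, 0]],
])

```text
time: 37.85
position: [0.41, -0.0203, 0.2997]
eef_rot: [[-0.703, 0.711, 0.001], [0.711, 0.703, -0.0], [-0.0, 0.0, -1.0]]
ft_force: [1.3, 0.0, -0.3]
width: 0.092
```

Run:
```python
from h import *
import pickle
plan()
c=capture("scene"); pickle.dump(c,open("scene1.pkl","wb"));ring(c,(550,-21),160,178)
cv2.imwrite("pics/s1.png",c["pixels"])
c=capture("top"); pickle.dump(c,open("top1.pkl","wb")); ring(c,(550,-20),162,180); cv2.imwrite("pics/t1.png",c["pixels"])
c=capture("wrist"); pickle.dump(c,open("w1.pkl","wb"))
```

```text
TCP [410.  -20.3 299.7] F [ 1.3  0.  -0.3] w 92.0 t 37.9 turn 0 q7 0.7
ring 346 554.6 -21.0 R 34.1 ztop 172.2Traceback (most recent call last):
  File "<stdin>", line 6, in <module>
  File "h.py", line 23, in ring
    (x,y),R=cv2.minEnclosingCircle(p[:,:2].astype(np.float32)); print("ring",len(p),round(x,1),round(y,1),"R",round(R,1),"ztop",np.percentile(p[:,2],98).round(1))
                                                                                                                                ~~~~~~~~~~~~~^^^^^^^^^^^
    return _quantile_unchecked(
        a, q, axis, out, overwrite_input, method, keepdims, weights)
    return _ureduce(a,
                    func=_quantile_ureduce_func,
    ...<5 lines>...
                    overwrite_input=overwrite_input,
                    method=method)
    r = func(a, **kwargs)
    result = _quantile(arr,
                       quantiles=q,
    ...<2 lines>...
                       out=out,
                       weights=wgt)
    slices_having_nans = np.isnan(arr[-1, ...])
                                  ~~~^^^^^^^^^
IndexError: index -1 is out of bounds for axis 0 with size 0
```

View pics/s1.png

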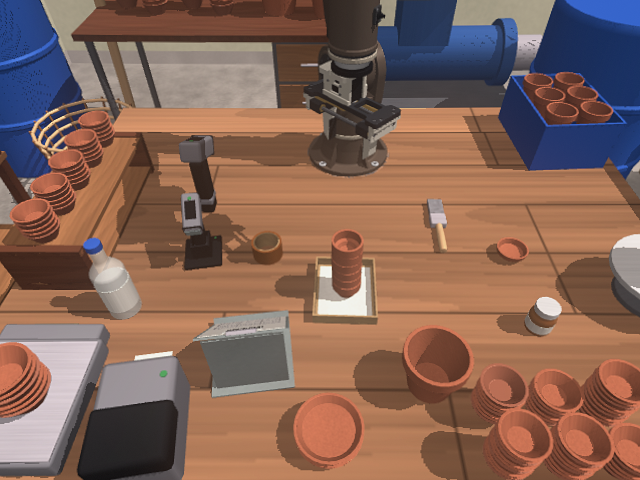

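The scene view shows the six-bowl stack upright in the tray (347,265), with its top rim at about 171 mm as expected. The ticket stand has been knocked (now at about (248,355)), so I'll re-measure it along with the scanner.

Run:
```python
from h import *
import pickle
c=capture("top"); pickle.dump(c,open("top1.pkl","wb")); cv2.imwrite("pics/t1.png",c["pixels"])
s=pickle.load(open("scene1.pkl","rb"))
for n,c in (("top",c),("scene",s)):
    p=cloud(c).reshape(-1,3)*1000
    q=p[(abs(p[:,0]-440)<75)&(abs(p[:,1]+365)<60)]
    h=q[(q[:,2]>140)&(q[:,2]<190)]
    # RANSAC the top face: normal with z>0.85
    best=None;rng=np.random.default_rng(0)
    for _ in range(400):
        a=h[rng.choice(len(h),3,False)]; m=np.cross(a[1]-a[0],a[2]-a[0]); l=np.linalg.norm(m)
        if l<50: continue
        m=m/l*np.sign(m[2]); 
        if m[2]<.8: continue
        i=abs((h-a[0])@m)<1.5
        if best is None or i.sum()>best.sum(): best=i
    f=h[best]; ctr=f.mean(0); N=np.linalg.svd(f-ctr,full_matrices=False)[2][2]; N*=np.sign(N[2])
    r=cv2.minAreaRect(f[:,:2].astype(np.float32))
    print(n,len(f),"topface c",ctr.round(1),"N",N.round(3),"tilt",np.arccos(N[2]).round(3),"yawN",np.degrees(np.arctan2(N[1],N[0])).round(1),"rect",r,"z",f[:,2].min().round(),f[:,2].max().round())
    b=q[(q[:,2]>9)&(q[:,2]<17)]; print(" base",len(b),cv2.minAreaRect(b[:,:2].astype(np.float32)))
    w=q[(q[:,2]>50)&(q[:,2]<62)]; print(" sock",len(w),cv2.minAreaRect(w[:,:2].astype(np.float32)) if len(w) else "")
```

```text
top 343 topface c [ 450.6 -364.1  163.9] N [0.395 0.151 0.906] tilt 0.436 yawN 20.9 rect ((452.4150085449219, -366.0830383300781), (82.25506591796875, 40.40195083618164), 11.50554084777832) z 142.0 182.0
 base 565 ((434.6229553222656, -369.0462646484375), (99.38204193115234, 90.09846496582031), 10.824474334716797)
 sock 104 ((432.37677001953125, -359.91204833984375), (52.3649787902832, 27.08576202392578), 13.470913887023926)
scene 344 topface c [ 458.7 -369.   163.1] N [0.424 0.011 0.905] tilt 0.439 yawN 1.5 rect ((456.9777526855469, -369.0130615234375), (80.09754943847656, 36.77851867675781), 10.01134204864502) z 143.0 183.0
 base 595 ((439.26318359375, -372.8994140625), (100.4590835571289, 88.38357543945312), 9.717182159423828)
 sock 155 ((438.36297607421875, -373.1017150878906), (55.472999572753906, 45.05016326904297), 10.441435813903809)
```

View pics/t1.png

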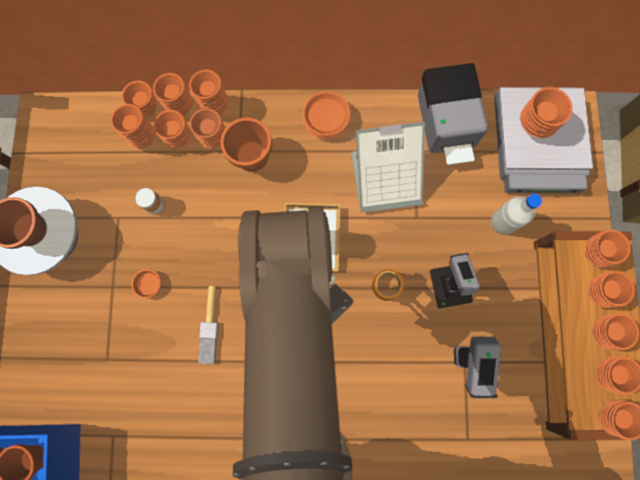

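The top view shows the ticket panel with its barcode at about (390,145); the stand moved about 5 cm to the left. The holder and scanner are unmoved at (452,280), and the dish, jar and brush are unchanged. Next I measure the barcode.

```bash
cat >> h.py <<'E'
def ticket(c,u0=345,v0=110,u1=440,v1=220):
    W=cloud(c)*1000; m=np.zeros((480,640),bool); m[v0:v1,u0:u1]=1
    m&=(W[...,2]>70)&(W[...,2]<178); p=W[m]
    ctr=np.median(p,0)
    for _ in range(5):
        i=np.ones(len(p),bool) if _==0 else abs((p-ctr)@N)<3
        ctr=p[i].mean(0); N=np.linalg.svd(p[i]-ctr,full_matrices=False)[2][2]
    N=N*np.sign(N[2]); on=np.zeros_like(m); on[m]=abs((p-ctr)@N)<4
    g=cv2.cvtColor(c["pixels"],cv2.COLOR_BGR2GRAY)
    d=(cv2.erode(on.astype(np.uint8),np.ones((3,3)))>0)&(g<100)&(W[...,2]>120)&(W[...,2]<172)
    d=cv2.morphologyEx(d.astype(np.uint8),cv2.MORPH_CLOSE,np.ones((5,5)))
    n,l,st,ce=cv2.connectedComponentsWithStats(d); k=1+np.argmax(st[1:,4]); q=W[l==k]
    r=cv2.minAreaRect(np.argwhere(l==k)[:,::-1].astype(np.float32))
    B=world(c,[r[0]])[0]*1000
    print("N",N.round(3),"elev",np.degrees(np.arcsin(N[2])).round(1),"heading",np.degrees(np.arctan2(-N[1],-N[0])).round(1),"npan",on.sum())
    print("barcode px",r,"world",B.round(1),"mean",q.mean(0).round(1),"area",st[k,4])
E
python3 - <<'E'
from h import *
import pickle
c=pickle.load(open("top1.pkl","rb")); ticket(c)
ticket(pickle.load(open("top0.pkl","rb")),365,125,445,230)
plan((437,-371,250),(437,-371,133),jaw=100.4)
E
```

```text
N [-0.744 -0.142  0.653] elev 40.8 heading 10.8 npan 2805
barcode px ((390.0, 143.0), (6.0, 0.0), -90.0) world [ 753.7 -209.9  148.2] mean [ 753.5 -209.8  148.8] area 7
N [-0.753 -0.122  0.646] elev 40.3 heading 9.2 npan 3138
barcode px ((416.7205810546875, 160.13233947753906), (5.487954616546631, 7.0314412117004395), 30.963756561279297) world [ 714.1 -272.3  141.1] mean [ 714.8 -272.   142.5] area 25
TCP [410.  -20.4 299.5] F [ 0.6 -0.8 -0.7] w 91.7 t 38.0 turn -55.8 q7 0.7
(437, -371, 250) [-268.4 -227.1   49.7]
(437, -371, 133) [-268.4 -227.   166.7]
```

Call:
jog_arm([
  [[-268, -227, 0, -56, 0], [-268, -227, 0, -56, 0], [-268, -227, 0, -56, 0], [-268, -227, 0, -56, 0], [-268, -227, 0, -56, 0], [-268, -227, 0, -56, 0], [-268, -227, 0, -56, 0], [-268, -227, 0, -56, 0], [-268, -227, 0, -56, 0], [-268, -227, 0, -56, 0], [-268, -227, 30, -56, 0], [-268, -227, 50, -56, 0], [-268, -227, 50, -56, 0], [-268, -227, 50, -56, 0], [-268, -227, 50, -56, 0]],
])

```text
time: 39.5
position: [0.4368, -0.3711, 0.2508]
eef_rot: [[-0.983, -0.185, 0.001], [-0.185, 0.983, -0.001], [-0.001, -0.001, -1.0]]
ft_force: [-0.5, -0.4, -0.6]
width: 0.0918
```

Run:
```python
from h import *
import pickle
plan((437,-371,133),jaw=100.4)
c=capture("wrist"); pickle.dump(c,open("w2.pkl","wb")); cv2.imwrite("pics/w3.png",c["pixels"])
W=cloud(c)*1000; p=W.reshape(-1,3); p=p[(abs(p[:,0]-440)<75)&(abs(p[:,1]+365)<60)]
h=p[(p[:,2]>130)&(p[:,2]<186)]; print(len(h),cv2.minAreaRect(h[:,:2].astype(np.float32)),h.max(0),h.min(0))
b=p[(p[:,2]>9)&(p[:,2]<16)]; print(len(b),cv2.minAreaRect(b[:,:2].astype(np.float32)) if len(b)>10 else 0)
```

```text
TCP [ 436.8 -371.1  250.8] F [-0.5 -0.4 -0.6] w 91.8 t 39.5 turn 0.3 q7 2.6
(437, -371, 133) [-1.000e-01  2.000e-01  1.178e+02]
6934 ((446.4088439941406, -368.3348388671875), (92.65605163574219, 42.144683837890625), 10.366595268249512) [ 495.40341165 -340.09070899  181.66692129] [ 398.4925599  -394.72633965  134.68276936]
3793 ((434.55609130859375, -371.4721984863281), (99.32066345214844, 89.19416809082031), 10.232623100280762)
```

View pics/w3.png

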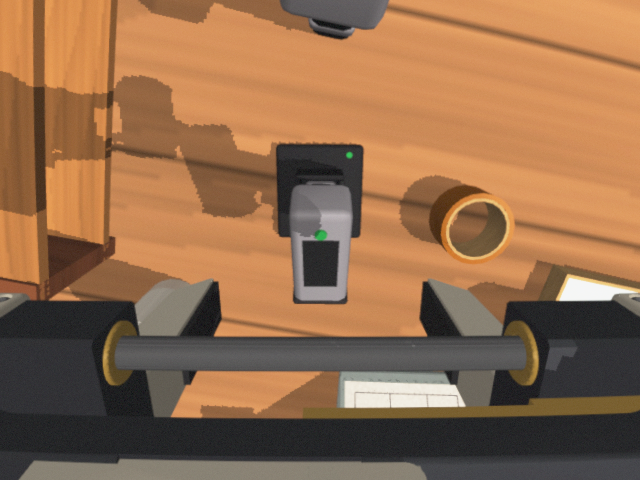

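The wrist view shows the scanner head upright between the fingers (320,245), nose towards the ticket, in the holder base (320,190). Descend and grip.

Call:
jog_arm([
  [[0, 0, 40, 0, 0], [0, 0, 80, 0, 0], [0, 0, 105, 0, 0], [0, 0, 118, 0, 0], [0, 0, 118, 0, 0], [0, 0, 118, 0, 0], [0, 0, 118, 0, 1], [0, 0, 118, 0, 1], [0, 0, 118, 0, 1], [0, 0, 118, 0, 1], [0, 0, 118, 0, 1], [0, 0, 118, 0, 1], [0, 0, 118, 0, 1], [0, 0, 118, 0, 1], [0, 0, 118, 0, 1], [0, 0, 118, 0, 1], [0, 0, 118, 0, 1]],
])

```text
time: 41.25
position: [0.4361, -0.3706, 0.1317]
eef_rot: [[-0.983, -0.185, -0.0], [-0.185, 0.983, 0.0], [0.0, 0.0, -1.0]]
ft_force: [0.3, -0.7, -0.1]
width: 0.0396
```

Call:
jog_arm([
  [[0, 0, -10, 0, 1], [0, 0, -20, 0, 1], [0, 0, -30, 0, 1], [0, 0, -45, 0, 1], [0, 0, -60, 0, 1], [0, 0, -75, 0, 1], [0, 0, -90, 0, 1], [0, 0, -90, 0, 1], [0, 0, -90, 0, 1], [0, 0, -90, 0, 1]],
])

```text
time: 42.25
position: [0.4358, -0.3702, 0.2211]
eef_rot: [[-0.983, -0.185, -0.001], [-0.185, 0.983, 0.001], [0.001, 0.001, -1.0]]
ft_force: [-0.3, 0.0, -2.1]
width: 0.0398
```

Run:
```python
from h import *
c=capture("top"); cv2.imwrite("pics/t2.png",c["pixels"][60:360,260:600]); ticket(c)
ring(c,(550,-21),162,182)
c=capture("scene"); cv2.imwrite("pics/s2.png",c["pixels"][100:420,120:420])
p=cloud(c).reshape(-1,3)*1000; q=p[(p[:,0]>655)&(p[:,0]<900)&(abs(p[:,1]+210)<120)&(p[:,2]>60)&(p[:,2]<200)]
print("stand from behind",len(q),q.mean(0).round(),cv2.minAreaRect(q[:,:2].astype(np.float32)))
plan((612.6,-237,196),(437,-371,196))
```

```text
Traceback (most recent call last):
  File "h.py", line 35, in ticket
    n,l,st,ce=cv2.connectedComponentsWithStats(d); k=1+np.argmax(st[1:,4]); q=W[l==k]
                                                       ~~~~~~~~~^^^^^^^^^^
ValueError: attempt to get argmax of an empty sequence
```

View pics/t2.png

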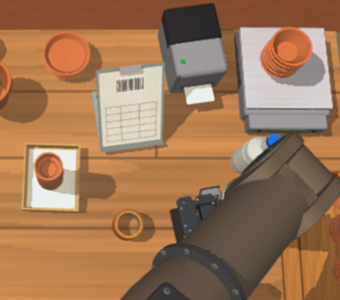

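The top crop shows the barcode still at (391,145) and the stack upright in the tray. The arm's elbow is above the water bottle, so I'll check its height and the path clearance before moving.

Run:
```python
from h import *
c=capture("top"); W=cloud(c)*1000
ring(c,(550,-21),162,182)
p=W.reshape(-1,3)
for lo in range(100,900,100):
    q=p[(p[:,2]>lo)&(p[:,2]<lo+100)&(p[:,0]>150)&(p[:,1]<-380)&(p[:,1]>-700)]
    if len(q): print(lo,len(q),q.min(0).round(),q.max(0).round())
c=capture("scene"); cv2.imwrite("pics/s2.png",c["pixels"])
S=cloud(c).reshape(-1,3)*1000
q=S[(S[:,0]>500)&(S[:,1]<-380)&(S[:,1]>-620)&(S[:,2]>120)&(S[:,2]<600)]
for lo in range(120,600,40):
    r=q[(q[:,2]>lo)&(q[:,2]<lo+40)]
    if len(r): print("scene",lo,len(r),r.min(0).round(),r.max(0).round())
print(get_state()["q"].round(2)); plan((612.6,-237,196))
```

```text
ring 230 550.6 -22.0 R 33.0 ztop 173.2
100 13023 [ 150. -700.  100.] [ 977. -380.  200.]
200 892 [ 150. -700.  200.] [ 614. -380.  234.]
600 1068 [ 383. -432.  603.] [ 485. -380.  656.]
scene 120 5941 [ 500. -620.  120.] [ 981. -380.  160.]
scene 160 769 [ 592. -609.  160.] [ 883. -500.  200.]
scene 200 215 [ 583. -529.  200.] [ 619. -499.  213.]
scene 560 10 [ 500. -383.  580.] [ 503. -380.  599.]
[ 0.18  0.39  0.6   1.75 -0.24  1.08  2.61]
TCP [ 435.8 -370.4  221. ] F [-0.2 -0.2 -1.9] w 40.2 t 42.4 turn 0 q7 2.61
(612.6, -237, 196) [-198.4   98.4   24.9]
```

View pics/s2.png

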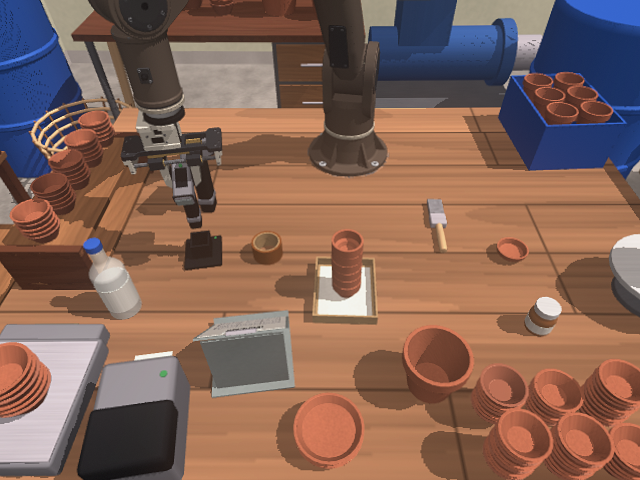

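The scene view shows the scanner held upright clear of the holder (185,190), with the arm links well above everything. I'll move to the aiming pose.

Call:
jog_arm([
  [[-30, 15, 0, 0, 1], [-60, 30, 0, 0, 1], [-90, 45, 0, 0, 1], [-120, 60, 0, 0, 1], [-150, 74, 0, 0, 1], [-175, 87, 5, 0, 1], [-190, 94, 12, 0, 1], [-196, 97, 20, 0, 1], [-198, 98, 25, 0, 1], [-198, 98, 25, 0, 1], [-198, 98, 25, 0, 1], [-198, 98, 25, 0, 1]],
])

```text
time: 43.6
position: [0.6119, -0.239, 0.1973]
eef_rot: [[-0.983, -0.183, 0.001], [-0.183, 0.983, -0.001], [-0.0, -0.001, -1.0]]
ft_force: [-0.6, -0.2, -2.2]
width: 0.0397
```

Run:
```python
from h import *
plan((612.6,-237,196)); s=get_state(); print(s["qd"].round(3), np.array(s["eef_rot"]).round(3))
c=capture("wrist"); cv2.imwrite("pics/w4.png",c["pixels"])
W=cloud(c)*1000; p=W.reshape(-1,3); q=p[(p[:,0]>670)&(p[:,0]<800)&(p[:,1]<-100)&(p[:,1]>-320)&(p[:,2]>60)&(p[:,2]<180)]; print(len(q))
c=capture("top"); cv2.imwrite("pics/t3.png",cv2.resize(c["pixels"][80:320,330:530],None,fx=2.5,fy=2.5))
```

```text
TCP [ 611.9 -239.   197.3] F [-0.6 -0.2 -2.2] w 39.7 t 43.6 turn 0 q7 2.31
(612.6, -237, 196) [-1.   1.9  1.3]
[-0.004 -0.    -0.006 -0.003 -0.    -0.001 -0.002] [[-0.983 -0.183  0.001]
 [-0.183  0.983 -0.001]
 [-0.    -0.001 -1.   ]]
1092
```

View pics/w4.png

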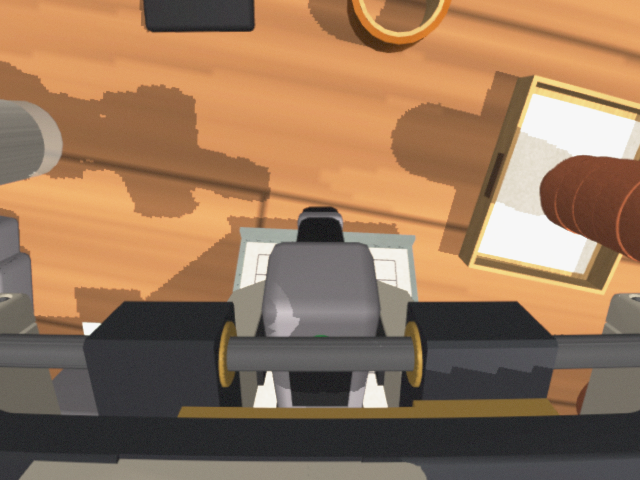

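View pics/t3.png

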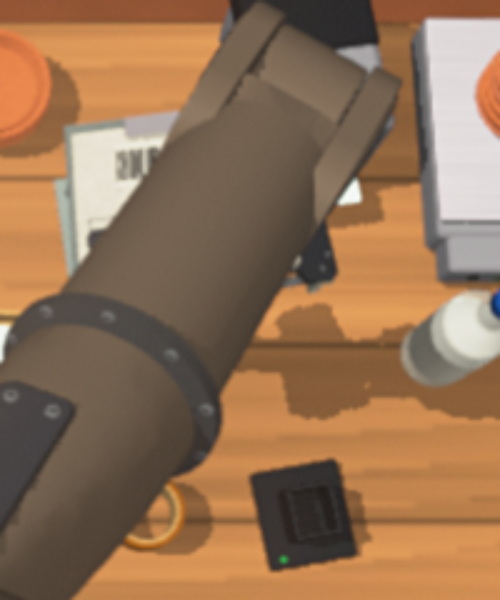

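The wrist view shows the ticket panel (240–415) centred on the scanner nose (320) and parallel to it. The barcode's left edge is unchanged in the top view. A small correction, then hold.

Call:
jog_arm([
  [[-1, 2, 1, 0, 1], [-1, 2, 1, 0, 1], [-1, 2, 1, 0, 1], [-1, 2, 1, 0, 1], [-1, 2, 1, 0, 1], [-1, 2, 1, 0, 1], [-1, 2, 1, 0, 1], [-1, 2, 1, 0, 1], [-1, 2, 1, 0, 1], [-1, 2, 1, 0, 1], [-1, 2, 1, 0, 1], [-1, 2, 1, 0, 1], [-1, 2, 1, 0, 1], [-1, 2, 1, 0, 1], [-1, 2, 1, 0, 1], [-1, 2, 1, 0, 1], [-1, 2, 1, 0, 1], [-1, 2, 1, 0, 1], [-1, 2, 1, 0, 1], [-1, 2, 1, 0, 1]],
])

```text
time: 45.7
position: [0.6132, -0.2356, 0.1957]
eef_rot: [[-0.983, -0.185, 0.0], [-0.185, 0.983, 0.0], [-0.0, 0.0, -1.0]]
ft_force: [-0.2, 0.1, -1.5]
width: 0.04
```

Run:
```python
from h import *
plan((436.1,-370.6,222),(436.1,-370.6,132))
# independent check of the aim: scene-camera cloud of scanner head nose & the stand's top edge
c=capture("scene"); p=cloud(c).reshape(-1,3)*1000
n=p[(p[:,0]>640)&(p[:,0]<705)&(abs(p[:,1]+225)<45)&(p[:,2]>185)&(p[:,2]<275)]
if len(n): print("head",len(n),n.mean(0).round(),n.min(0).round(),n.max(0).round())
e=p[(p[:,0]>735)&(p[:,0]<850)&(abs(p[:,1]+210)<130)&(p[:,2]>168)&(p[:,2]<190)]
if len(e): print("stand top edge",len(e),e.mean(0).round(),cv2.minAreaRect(e[:,:2].astype(np.float32)))
```

```text
TCP [ 613.2 -235.6  195.7] F [-0.2  0.1 -1.5] w 40.0 t 45.7 turn 0 q7 2.31
(436.1, -370.6, 222) [ 199.  -100.   -26.3]
(436.1, -370.6, 132) [ 199.  -100.    63.7]
head 644 [ 657. -228.  222.] [ 640. -269.  185.] [ 676. -180.  275.]
stand top edge 682 [ 782. -210.  177.] ((778.5869140625, -209.92794799804688), (17.611135482788086, 157.5742950439453), 7.523676872253418)
```

The independent check from the scene camera (stand top edge centre (782,-210)) agrees with the aim. Returning the scanner.

Call:
jog_arm([
  [[10, -5, -15, 0, 1], [30, -15, -30, 0, 1], [60, -30, -35, 0, 1], [90, -45, -35, 0, 1], [120, -60, -35, 0, 1], [150, -75, -35, 0, 1], [175, -88, -35, 0, 1], [190, -95, -35, 0, 1], [199, -100, -35, 0, 1], [199, -100, -35, 0, 1], [199, -100, -35, 0, 1], [199, -100, -20, 0, 1], [199, -100, -10, 0, 1], [199, -100, -10, 0, 1], [199, -100, -10, 0, 1], [199, -100, -10, 0, 1], [199, -100, -10, 0, 1]],
])

```text
time: 47.45
position: [0.4364, -0.3709, 0.2062]
eef_rot: [[-0.983, -0.185, 0.001], [-0.185, 0.983, -0.0], [-0.001, -0.001, -1.0]]
ft_force: [-0.3, -0.3, -2.5]
width: 0.0399
```

Run:
```python
from h import *
plan((436.1,-370.6,180),(436.1,-370.6,132),jaw=100.66)
```

```text
TCP [ 436.4 -370.9  206.2] F [-0.3 -0.3 -2.5] w 39.9 t 47.5 turn -0.0 q7 2.62
(436.1, -370.6, 180) [ 0.3  0.3 26.2]
(436.1, -370.6, 132) [ 0.3  0.3 74.2]
```

Call:
jog_arm([
  [[0, 0, 15, 0, 1], [0, 0, 25, 0, 1], [0, 0, 30, 0, 1], [0, 0, 35, 0, 1], [0, 0, 40, 0, 1], [0, 0, 45, 0, 1], [0, 0, 45, 0, 1], [0, 0, 45, 0, 1], [0, 0, 45, 0, 1]],
])

```text
time: 48.35
position: [0.4362, -0.3708, 0.161]
eef_rot: [[-0.983, -0.185, 0.0], [-0.185, 0.983, -0.0], [-0.0, -0.0, -1.0]]
ft_force: [-1.5, 1.0, -1.9]
width: 0.0401
```

Call:
jog_arm([
  [[0, 0, 8, 0, 1], [0, 0, 16, 0, 1], [0, 0, 22, 0, 1], [0, 0, 25, 0, 1], [0, 0, 27, 0, 1], [0, 0, 28, 0, 1], [0, 0, 29, 0, 1], [0, 0, 29, 0, 1], [0, 0, 29, 0, 1]],
])

```text
time: 49.25
position: [0.4362, -0.3707, 0.1319]
eef_rot: [[-0.983, -0.185, 0.0], [-0.185, 0.983, -0.0], [-0.0, -0.0, -1.0]]
ft_force: [-1.0, -0.3, -1.9]
width: 0.0399
```

Back at the grasp height with no jamming. Release, retreat up and away, and check.

Call:
jog_arm([
  [[0, 0, 0, 0, 0], [0, 0, 0, 0, 0], [0, 0, 0, 0, 0], [0, 0, 0, 0, 0], [0, 0, 0, 0, 0], [0, 0, 0, 0, 0], [0, 0, -20, 0, 0], [0, 0, -50, 0, 0], [0, 0, -90, 0, 0], [0, 0, -140, 0, 0], [0, 0, -160, 0, 0], [0, 0, -160, 0, 0], [50, 100, -160, 0, 0], [50, 100, -160, 0, 0], [50, 100, -160, 0, 0], [50, 100, -160, 0, 0], [50, 100, -160, 0, 0]],
])

```text
time: 50.95
position: [0.369, -0.2819, 0.2917]
eef_rot: [[-0.983, -0.185, 0.001], [-0.185, 0.983, -0.0], [-0.001, -0.0, -1.0]]
ft_force: [-0.4, -0.2, 0.2]
width: 0.092
```

Run:
```python
from h import *
plan()
a=capture("scene"); b=capture("top")
cv2.imwrite("pics/fin.png",cv2.resize(a["pixels"],(640,480)))
for n,c in (("scene",a),("top",b)):
    p=cloud(c).reshape(-1,3)*1000
    q=p[(abs(p[:,0]-440)<75)&(abs(p[:,1]+365)<60)]; h=q[(q[:,2]>140)&(q[:,2]<190)]
    print(n,len(h),h.max(0).round() if len(h) else "",cv2.minAreaRect(h[:,:2].astype(np.float32)) if len(h) else "")
    s=p[(np.hypot(p[:,0]-551,p[:,1]+21)<45)&(p[:,2]>160)&(p[:,2]<180)]
    if len(s): print(" stack",cv2.minEnclosingCircle(s[:,:2].astype(np.float32)),np.percentile(s[:,2],98))
```

```text
TCP [ 369.  -281.9  291.7] F [-0.4 -0.2  0.2] w 92.0 t 51.0 turn 0 q7 2.38
scene 729 [ 498. -341.  184.] ((452.09912109375, -368.74383544921875), (91.32266998291016, 40.62456512451172), 11.209203720092773)
 stack ((553.7952880859375, -21.776458740234375), 34.00493240356445) 171.45855751713955
top 210 [ 494. -339.  163.] ((474.0843505859375, -360.55389404296875), (38.74618148803711, 39.74263000488281), 11.233630180358887)
 stack ((550.863525390625, -22.01198387145996), 33.21009826660156) 173.52853500288347
```

View pics/fin.png

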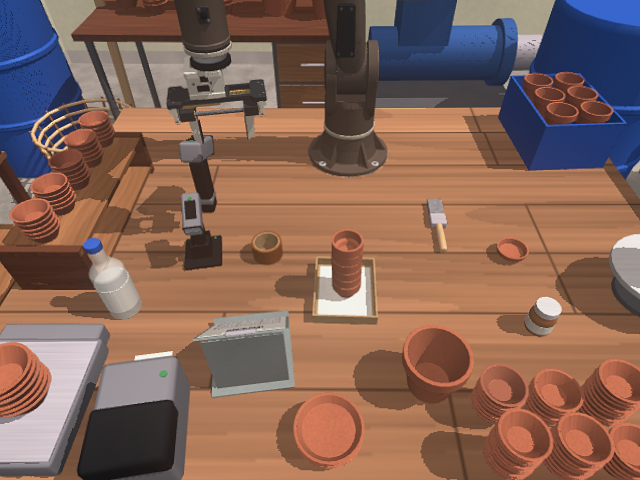

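The scanner stands in its holder (195,225) at the same height as before (top 184 mm). The stack is upright and everything else is in place. Handing in.

```bash
python3 -c "
from rig import *
print(close_job())"
```

```text
the job is handed in; nothing more can be done
None
```

The job is done and handed in at about 51 s; `close_job()` gave no verdict.

- **Bowls:** I nested all six bowls into one upright stack in the tray and left the look-alike lamp dish alone. The last check read the top rim at 171.5 mm in the scene camera and 173.5 mm in the top camera, against 170 mm expected. That fits the 1.5–3 mm both cameras had read high throughout. The measured force when setting bowls down never went above about 5 N.
- **Scan:** The ticket stand had been knocked about 5 cm, so I measured it again before aiming. I held the scanner about 10 cm from the barcode for about 2 s. A check from the scene camera put the barcode within a few millimetres of the aim. The automatic barcode finder was weak: 7 pixels the first time and nothing the second. I confirmed the position by eye in the picture instead.
- **Scanner return:** The scanner went back to its grasp height in the holder without jamming, and the head top reads 184 mm, as at the start. In the last top view only the front of the head showed, so that check rests on the scene camera.
- **Other things:** In the last picture the dish, jar, brush, pot and bottle looked unmoved; I did not measure them. I did not measure the tape roll either. The arm was clear of everything.

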